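# Fetch the sown pot from behind the caged pots and weigh it

## Robot

A 6-joint arm with a two-finger parallel gripper is mounted at the origin on the work surface. World frame = base frame: x ahead of the robot, y to its left, z up, the work surface at z = 0. Lengths are in m, angles in degrees, forces in N, time in s.
With the tool pointing down it reaches from about 0.425 to 0.95 m from the base axis. Payload 14.7 kg.
Tool frame: the origin (TCP) lies midway between the tips of the shut fingers; the grasp point (between the pads) lies 19 mm behind it; z points along the fingers, y is the direction in which the jaws open and shut (so a half turn about z gives the same grasp; the last joint's range is limited). The gripper opens to 85 mm and grips with 20 to 120 N. Pads are 22 mm wide; open, the fingers measure 114 mm over their backs; the gripper's body (76 mm by 85 mm) begins 54 mm behind the grasp point. The pads swing forward as they close: fully open they stand 13 mm farther back than shut.
Start: joints at [64.022, 27.513, 91.461, -0, 61.026, -2.67], TCP at [0.257, 0.597, 0.231] pointing down, gripper open.
Joint ranges: [-157.49, 157.49], [-46.99, 117.5], [13.45, 153.17], [-89.5, 269.5], [5.16, 153.95], [-167.48, 167.48]. Speed limits (degrees/s): [108.29, 108.29, 136.94, 172.46, 172.46, 172.46].

## Interface

Orientations are given as [roll, pitch, yaw] about the fixed x, y, z axes, in that order (R = Rz(yaw) Ry(pitch) Rx(roll)).
In Python, from plant import bot gives the robot as it stands.
- The arm moves only by the tool servo_tool, never from a script. Its argument "steps" is a list of rows, each a list of 7 numbers: the opening, from 0 (shut) to 1 (fully open), then the shift along the tool's x, y, z in m, then the turn, a rotation vector about the tool's x, y, z in units of 5 degrees (1.0 is 5 degrees). In form: [[gripper, x, y, z, ax, ay, az], ...]. A call has 1 to 12 rows; each row shifts and turns the pose as measured when the row begins, along the tool's axes as they then stand; what a row does not reach is not made up. A row lasts 1/8 s, in which the tool goes at most 62.5 mm and 10.7 degrees, less where a joint would pass 70% of its speed; a pose out of reach is approached as far as the arm can. A call with a gripper value outside its range is refused whole. The fingers move at their own pace and stop on an object; "force" is the grip in N (left out, the last holds). Time passes only in rows, so rows that do not move let the fingers close. It gives the time, the measured TCP pose, the force and the opening at its end, in the units of the state.
- bot.read_state(): the state, without advancing time (a new reading comes with each control period).
- bot.capture(name): name is "scene" or "top"; returns a dict with "img" (400x640x3 uint8, blue, green, red), "fx", "fy", "cx", "cy" (pixels), "k1" (the pictures are not rectified: a ray, as slopes to the right and down, at radius r is drawn at 1 + k1 r^2 times it, then the intrinsics apply), "R" (3x3) and "t" (3): a world point X has camera coordinates R X + t. Camera axes: x right, y down, z forward; pixel columns grow to the right and rows downward; lengths in m; the calibration is good to about 2 mm. A picture is of the moment at which its call begins. There is no depth.
- bot.close_job(): hands the job in, once; it reports no verdict.
The state is a dict: "clock": time; "joints": joint angles; "qd": joint speeds; "effort": joint torques, N m; "tcp_pos": TCP position; "tool_rot": TCP orientation; "ft_force": force on the tool from outside, world axes, zero at the start; "wrist_torque": the same for the moment, N m; "finger_gap": finger opening in m.
Only numpy, scipy, OpenCV 4.12 (cv2) and the standard library are available. Lean on these libraries where they do the work, as an engineer would, in place of code of your own. Each camera call takes 0.05 s, during which the arm holds its last target. There are 200 camera calls.

## Task

The small open pot with the white label, at the back of the trial tray, is due on the balance, but the three caged pots stand in its way. First stand all three caged pots upright in the empty side tray, without shifting the open pot; only then lift the open pot out and stand it in the middle of the balance pan. With it left on the pan, put each caged pot back on the very spot where it stood at the start (the trial layout must not change), all upright, and leave the spray bottle, the label tub and the stack of empty pots alone.

Things in the scene. Friction and masses are not known exactly. Their poses are not given: they have to be found in the camera images.
- red_pot: caged seedling pot, one rigid piece 160 mm tall, 0.26 kg, heavy at the bottom: black pot (base 44 mm, rim 62 mm across), clear tube 58 mm across, red cap 62 mm across from 134 to 160 mm up, dark vent in its flat top. Grip the cap from above; it stays on. Origin: centre of the underside, z up; round. Starts in trial_tray 75 mm (centres) from sown_pot and from the next caged pot
- yellow_pot: caged seedling pot, one rigid piece 160 mm tall, 0.26 kg, heavy at the bottom: black pot (base 44 mm, rim 62 mm across), clear tube 58 mm across, yellow cap 62 mm across from 134 to 160 mm up, dark vent in its flat top. Grip the cap from above; it stays on. Origin: centre of the underside, z up; round. Starts in trial_tray 75 mm (centres) from sown_pot and from the next caged pot
- blue_pot: caged seedling pot, one rigid piece 160 mm tall, 0.26 kg, heavy at the bottom: black pot (base 44 mm, rim 62 mm across), clear tube 58 mm across, blue cap 62 mm across from 134 to 160 mm up, dark vent in its flat top. Grip the cap from above; it stays on. Origin: centre of the underside, z up; round. Starts in trial_tray 75 mm (centres) from sown_pot and from the next caged pot
- sown_pot: the open sown pot to be weighed: black, round, 60 mm tall, base 44 mm, upright rim band 62 mm across from 46 to 60 mm up, brown soil, short sprouts, white label leaning, up to 94 mm high, near the middle (no obstacle to the gripper). 0.19 kg. Grip the rim band from above. Origin: centre of the underside, z up. Starts at the back of trial_tray, the taller caged pots round its front and sides
- trial_tray: white tray, 230 mm (its x) by 260 mm (its y), walls 28 mm high and 5 mm thick with a narrow rim, lined with a grey mat; fixed. Pots stand on the mat, 8 mm above its origin (centre of the underside). Its +x side is the back, away from the robot
- side_tray: empty white tray, the side area: 340 mm (its x) by 130 mm (its y), walls 28 mm high and 5 mm thick with a narrow rim, flat floor 5 mm above its origin (centre of the underside); fixed. To the robot's left or right, the balance on the other side. Three caged pots fit in a row along its x, 100 mm apart
- balance: white bench balance, fixed, with a flat rigid steel pan 130 mm across. Origin: at bench height under the pan's centre; the pan's top is 62 mm above it. The housing, 46 mm high (display panel 51), reaches from 125 mm on the -x side, where the display is, to 81 mm on the +x side, and 83 mm each way in y
- spray_bottle: pale trigger spray bottle with a green head, 202 mm tall, 72 mm across; beyond the trial tray, seen from the robot. Bystander: leave it standing where it is. Origin: centre of the underside.
- pot_stack: stack of empty black pots, 126 mm tall, 64 mm across; beyond the trial tray, seen from the robot. Bystander: leave it standing where it is. Origin: centre of the underside.
- label_tub: white tub, 75 mm tall, 72 mm across, with coloured plant labels standing in it up to 110 mm; beyond the trial tray, seen from the robot. Bystander: leave it standing where it is. Origin: centre of the underside.

How it is judged:
By the outcome, as a careful person would: the job done as asked, in the order asked, and still so for the second after the job is handed in, with the robot touching nothing.
It also fails if it takes over 128 s, if anything falls off the work surface, if the arm or the gripper's body presses on something with over 40 N, if the wrist force passes 120 N, or if a joint passes its speed limit or range.

## Working session

There is one attempt and no reset: what is moved stays moved. The work goes in short steps, Python scripts to look and compute and a tool call to move; the robot and the scene stay as the last step left them, time stands still between calls to the robot, and variables do not carry over. Pictures are saved under pics/ and viewed, about 12 in all and at most 16, crops included, and the job is handed in when it is done.

Besides the shell and the picture viewer there is one more tool, called as name(argument=value, ...), one argument or row to a line, values as JSON. servo_tool: Moves the arm, as the interface text tells. Its arguments: {"type":"object","properties":{"steps":{"type":"array"},"force":{"type":"number"}},"required":["steps"]}

```bash
ls; mkdir -p pics
cat > h.py <<'E'
import numpy as np, cv2
from plant import bot
def cap(n,f=None):
    c=bot.capture(n)
    if f: cv2.imwrite('pics/'+f,c['img'])
    return c
def ray(c,u,v):
    K=np.array([[c['fx'],0,c['cx']],[0,c['fy'],c['cy']],[0,0,1.]])
    p=cv2.undistortPoints(np.array([[[u,v]]],float),K,np.array([c['k1'],0,0,0,0.]))[0,0]
    R=np.array(c['R']);t=np.array(c['t'])
    d=R.T@np.array([p[0],p[1],1]);return -R.T@t,d/np.linalg.norm(d)
def onz(c,u,v,z):
    o,d=ray(c,u,v);return o+d*(z-o[2])/d[2]
def meet(c1,p1,c2,p2):
    o1,d1=ray(c1,*p1);o2,d2=ray(c2,*p2)
    s=np.linalg.lstsq(np.c_[d1,-d2],o2-o1,rcond=None)[0]
    a,b=o1+s[0]*d1,o2+s[1]*d2
    return (a+b)/2,np.linalg.norm(a-b)
def st():
    s=bot.read_state()
    print({k:np.round(s[k],4).tolist() for k in ('clock','joints','tcp_pos','tool_rot','ft_force','finger_gap')})
    return s
E
python3 - <<'E'
from h import *
st()
for n in('scene','top'):
    c=cap(n,n+'0.png');print(n,c['fx'],c['k1'],np.round(c['R'],3).tolist(),np.round(-np.array(c['R']).T@c['t'],3))
E
```

```text
pics
{'clock': 0.0, 'joints': [64.0212, 27.5505, 91.4945, 0.0004, 61.0237, -2.6701], 'tcp_pos': [0.257, 0.5966, 0.2307], 'tool_rot': [-179.9314, -0.0036, 156.6911], 'ft_force': [0.6892, -1.2408, 0.5776], 'finger_gap': 0.0853}
scene 439.2056249440147 -0.05370709667381585 [[-0.409, 0.913, 0.012], [0.749, 0.343, -0.567], [-0.522, -0.223, -0.824]] [1.135 0.216 0.886]
top 469.95550279478266 -0.04751798242967586 [[-0.021, -1.0, -0.009], [-0.997, 0.021, -0.079], [0.079, 0.007, -0.997]] [ 5.600e-01 -1.000e-03  1.019e+00]
```

View pics/scene0.png

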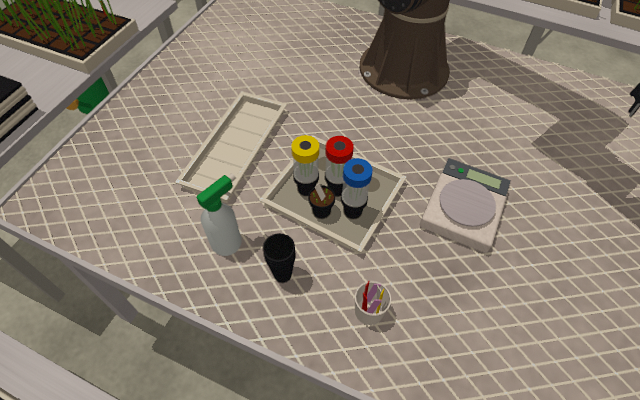

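View pics/top0.png

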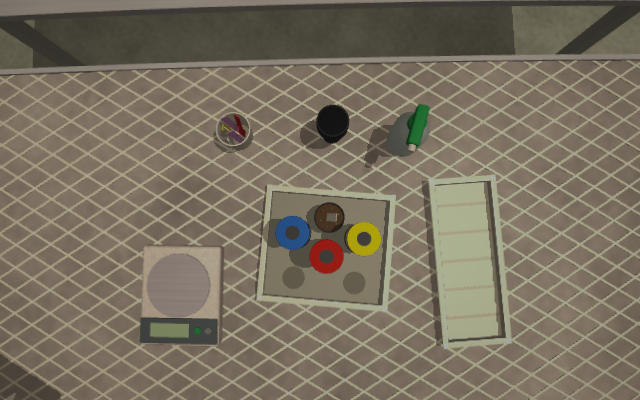

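The scene view shows the yellow (305,150), red (340,150) and blue (358,172) caps around the sown pot at (322,198). The balance is at (468,205) and the side tray at (235,145). In the top view, blue is at (293,233), red at (326,256), yellow at (364,239), the sown pot at (329,216), the pan at (178,286) and the side tray around (470,262), so the balance is on the left and the side tray on the right.

```bash
cat >> h.py <<'E'
def capmask(img,col):
    h=cv2.cvtColor(img,cv2.COLOR_BGR2HSV);H,S,V=cv2.split(h)
    r={'red':(H<7)|(H>173),'yellow':(H>20)&(H<34),'blue':(H>98)&(H<118)}[col]
    return (r&(S>150)&(V>60)).astype(np.uint8)*255
def vent(img,col):
    m=capmask(img,col)
    cs,hi=cv2.findContours(m,cv2.RETR_CCOMP,cv2.CHAIN_APPROX_NONE)
    o=max((i for i in range(len(cs)) if hi[0][i][3]<0),key=lambda i:cv2.contourArea(cs[i]))
    k=[c for i,c in enumerate(cs) if hi[0][i][3]==o and cv2.contourArea(c)>12]
    if not k:return None,cs[o]
    k=max(k,key=cv2.contourArea)
    return cv2.fitEllipse(k)[0],cs[o]
E
cat > m.py <<'E'
from h import *
s=cap('scene');t=cap('top')
for col in('red','yellow','blue'):
    a,oa=vent(s['img'],col);b,ob=vent(t['img'],col)
    print(col,np.round(a,1),np.round(b,1))
    if a and b: p,e=meet(s,a,t,b);print('  meet',p.round(4),'gap',round(e,4),'top@.168',onz(t,*b,.168).round(4),'scene@.168',onz(s,*a,.168).round(4))
E
python3 m.py
python3 - <<'E'
import cv2,numpy as np
s=cv2.imread('pics/scene0.png');t=cv2.imread('pics/top0.png')
R=lambda i,f:cv2.resize(i,None,fx=f,fy=f,interpolation=cv2.INTER_CUBIC)
a=R(t[170:350,130:270],2.8);b=R(t[170:350,425:520],2.8)
h=min(a.shape[0],b.shape[0]);c=np.hstack([a[:h],b[:h]]);cv2.imwrite('pics/c1.png',c);print(c.shape)
c=np.hstack([R(s[155:255,270:410],3),R(t[190:260,295:365],4.2857)]);cv2.imwrite('pics/c2.png',c);print(c.shape)
E
```

```text
red [339.1 145.2] [326.1 256.2]
  meet [ 0.5244 -0.0055  0.1663] gap 0.0021 top@.168 [ 0.5241 -0.0045  0.168 ] scene@.168 [ 0.5262 -0.0059  0.168 ]
yellow [304.9 144.7] [363.6 238.4]
  meet [ 0.555  -0.0737  0.1673] gap 0.002 top@.168 [ 0.5546 -0.0727  0.168 ] scene@.168 [ 0.5559 -0.0743  0.168 ]
blue [357.6 168.7] [291.9 232.3]
  meet [0.5688 0.0555 0.1664] gap 0.002 top@.168 [0.5684 0.0564 0.168 ] scene@.168 [0.5704 0.0549 0.168 ]
(504, 658, 3)
(300, 720, 3)
```

View pics/c1.png

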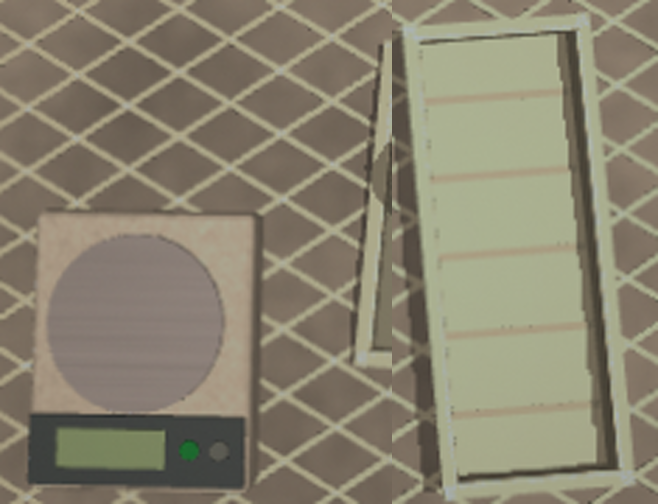

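View pics/c2.png

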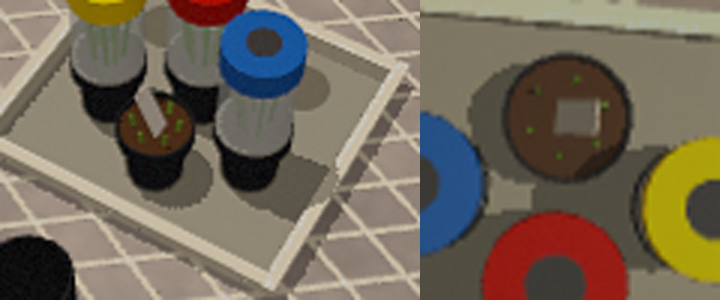

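c1 shows the pan circle centred at crop (136,323), which is top pixel (178.6,285.4), and the side tray's four rim corners. c2 shows the sown rim at scene (322.3,196.7) and top (329.3,217.5).

```bash
cat > m2.py <<'E'
from h import *
s=cap('scene');t=cap('top')
def brown(img,box):
    x0,y0,x1,y1=box;h=cv2.cvtColor(img,cv2.COLOR_BGR2HSV)[y0:y1,x0:x1]
    m=cv2.inRange(h,(3,80,30),(18,255,140));c=max(cv2.findContours(m,0,1)[0],key=cv2.contourArea)
    e=cv2.fitEllipse(cv2.convexHull(c));return (e[0][0]+x0,e[0][1]+y0),e[1]
a,sa=brown(s['img'],(300,180,350,225));b,sb=brown(t['img'],(305,195,350,235))
p,e=meet(s,a,t,b);print('soil',np.round(a,1),np.round(sa,1),np.round(b,1),np.round(sb,1),p.round(4),round(e,4),'rim@.068 top',onz(t,329.3,217.5,.068).round(4),'soil@.06 top',onz(t,*b,.06).round(4))
caps=np.array([[.5244,-.0055],[.555,-.0737],[.5688,.0555]])
print('dist to soil',np.linalg.norm(caps-p[:2],axis=1).round(4))
p,e=meet(s,(467.8,204),t,(178.6,285.4));print('pan',p.round(4),round(e,4),'@.062',onz(t,178.6,285.4,.062).round(4),onz(s,467.8,204,.062).round(4))
C=[onz(t,(x-392)/2.8+425,y/2.8+170,.028)for x,y in[(404,28),(585,18),(632,478),(448,494)]]
print('side corners',np.round(C,4).tolist(),'c',np.mean(C,0).round(4))
for q in [(244,95),(287,104),(226,196),(178,186)]:print('scene',onz(s,*q,.028).round(3))
g=s['img'];R=lambda i,f:cv2.resize(i,None,fx=f,fy=f,interpolation=cv2.INTER_CUBIC)
cv2.imwrite('pics/c3.png',np.hstack([R(g[85:205,170:300],3),R(g[150:270,415:515],3)]))
E
python3 m2.py
```

```text
soil [321.4 196.9] [18.4 24.9] [328.8 217.1] [27.7 28.1] [ 0.5991 -0.0131  0.0621] 0.002 rim@.068 top [ 0.5977 -0.013   0.068 ] soil@.06 top [ 0.5988 -0.0122  0.06  ]
dist to soil [0.0751 0.075  0.075 ]
pan [0.4646 0.3012 0.0454] 0.0007 @.062 [0.4663 0.2957 0.062 ] [0.4776 0.2998 0.062 ]
side corners [[0.6743, -0.2276, 0.028], [0.6791, -0.3662, 0.028], [0.3341, -0.386, 0.028], [0.3264, -0.2478, 0.028]] c [ 0.5035 -0.3069  0.028 ]
scene [ 0.344 -0.371  0.028]
scene [ 0.326 -0.242  0.028]
scene [ 0.67  -0.232  0.028]
scene [ 0.693 -0.355  0.028]
```

View pics/c3.png

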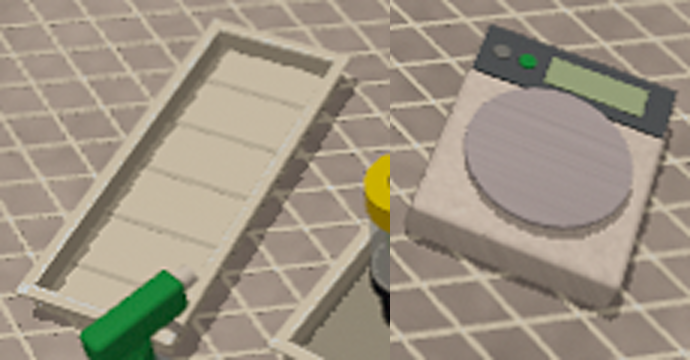

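```bash
cat > plan.py <<'E'
import sys;from h import *
# plan.py x y z yaw n
x,y,z,w,n=map(float,sys.argv[1:6]);n=int(n);s=st()
p=np.array(s['tcp_pos']);w0=s['tool_rot'][2];dw=(w-w0+180)%360-180
D=(np.array([x,y,z])-p)/n
for i in range(n):
    a=np.radians(w0+dw*i/n);c,q=np.cos(a),np.sin(a)
    print(np.round([D@[c,q,0],D@[q,-c,0],-D[2],-dw/n/5],4).tolist())
E
python3 plan.py .555 -.0737 .24 90 12
```

```text
{'clock': 0.3, 'joints': [64.0241, 27.5268, 91.4715, -0.001, 61.0263, -2.6703], 'tcp_pos': [0.2571, 0.5968, 0.2311], 'tool_rot': [-179.9754, -0.0003, 156.6949], 'ft_force': [0.1295, -0.1694, 0.5649], 'finger_gap': 0.0854}
[-0.0449, -0.0415, -0.0007, 1.1116]
[-0.0487, -0.037, -0.0007, 1.1116]
[-0.0521, -0.0321, -0.0007, 1.1116]
[-0.0549, -0.0269, -0.0007, 1.1116]
[-0.0573, -0.0214, -0.0007, 1.1116]
[-0.0591, -0.0158, -0.0007, 1.1116]
[-0.0603, -0.01, -0.0007, 1.1116]
[-0.061, -0.0041, -0.0007, 1.1116]
[-0.0611, 0.0018, -0.0007, 1.1116]
[-0.0607, 0.0077, -0.0007, 1.1116]
[-0.0596, 0.0136, -0.0007, 1.1116]
[-0.058, 0.0193, -0.0007, 1.1116]
```

servo_tool(
  steps=[
    [1,-0.045,-0.0415,-0.001,0,0,1.11],
    [1,-0.049,-0.037,-0.001,0,0,1.11],
    [1,-0.052,-0.032,-0.001,0,0,1.11],
    [1,-0.055,-0.027,-0.001,0,0,1.11],
    [1,-0.057,-0.021,-0.001,0,0,1.11],
    [1,-0.059,-0.016,-0.001,0,0,1.11],
    [1,-0.06,-0.01,-0.001,0,0,1.11],
    [1,-0.061,-0.004,-0.001,0,0,1.11],
    [1,-0.061,0.002,-0.001,0,0,1.11],
    [1,-0.061,0.008,-0.001,0,0,1.11],
  ],
  force=40,
)

```text
clock: 1.55
tcp_pos: [0.5045, 0.0257, 0.2417]
tool_rot: [179.7, -0.1, 99.8]
ft_force: [1.8, 0.0, 0.1]
finger_gap: 0.0854
```

```bash
python3 plan.py .555 -.0737 .22 90 4
```

```text
{'clock': 1.55, 'joints': [-0.6243, 15.1039, 109.6743, 0.1686, 54.9443, -10.5292], 'tcp_pos': [0.5045, 0.0257, 0.2417], 'tool_rot': [179.7019, -0.0854, 99.8086], 'ft_force': [1.8396, 0.0291, 0.0758], 'finger_gap': 0.0854}
[-0.0266, 0.0082, 0.0054, 0.4904]
[-0.0263, 0.0093, 0.0054, 0.4904]
[-0.0258, 0.0105, 0.0054, 0.4904]
[-0.0254, 0.0116, 0.0054, 0.4904]
```

servo_tool(
  steps=[
    [1,-0.0266,0.008,0.005,0,0,0.49],
    [1,-0.0263,0.0093,0.005,0,0,0.49],
    [1,-0.0258,0.0105,0.005,0,0,0.49],
    [1,-0.0254,0.0116,0.005,0,0,0.49],
    [1,0,0,0,0,0,0],
    [1,0,0,0,0,0,0],
  ],
)

```text
clock: 2.3
tcp_pos: [0.5569, -0.0819, 0.2214]
tool_rot: [179.6, -0.1, 89.2]
ft_force: [0.0, 0.5, 0.1]
finger_gap: 0.0855
```

servo_tool(
  steps=[
    [1,0.008,-0.002,0.02,0.08,0,-0.15],
    [1,0,0,0.027,0,0,0],
    [1,0,0,0.025,0,0,0],
    [1,0,0,0.01,0,0,0],
    [1,0,0,0,0,0,0],
  ],
)

```text
clock: 2.92
tcp_pos: [0.5527, -0.0686, 0.1348]
tool_rot: [-179.8, -0.2, 90.4]
ft_force: [-0.2, -0.1, 0.1]
finger_gap: 0.0853
```

servo_tool(
  steps=[
    [1,-0.005,0.002,0,-0.03,0,0.06],
    [1,0,0,0,0,0,0],
    [1,0,0,0,0,0,0],
  ],
)

```text
clock: 3.3
tcp_pos: [0.556, -0.0738, 0.1366]
tool_rot: [179.9, -0.1, 90.1]
ft_force: [-0.4, 1.0, -0.2]
finger_gap: 0.0854
```

servo_tool(
  steps=[
    [0,0,0,0.001,0,0,0],
    [0,0,0,0,0,0,0],
    [0,0,0,0,0,0,0],
    [0,0,0,0,0,0,0],
    [0,0,0,0,0,0,0],
    [0,0,0,0,0,0,0],
  ],
  force=40,
)

```text
clock: 4.05
tcp_pos: [0.5561, -0.074, 0.1362]
tool_rot: [179.8, -0.1, 90.1]
ft_force: [-0.8, -0.0, -0.1]
finger_gap: 0.0608
```

servo_tool(
  steps=[
    [0,0,0,-0.02,0,0,0],
    [0,0,0,-0.03,0,0,0],
    [0,-0.01,0.003,-0.02,0,0,0],
    [0,-0.025,0.006,0,0,0,0],
    [0,-0.04,0.009,0,0,0,0],
    [0,-0.045,0.009,0,0,0,0],
    [0,-0.045,0.009,0,0,0,0],
    [0,-0.03,0.006,0,0,0,0],
    [0,-0.015,0.003,0,0,0,0],
    [0,-0.007,0.001,0,0,0,0],
    [0,0,0,0,0,0,0],
    [0,0,0,0,0,0,0],
  ],
)

```text
clock: 5.55
tcp_pos: [0.6014, -0.294, 0.2047]
tool_rot: [-179.8, -0.3, 90.3]
ft_force: [-0.1, 0.5, -2.7]
finger_gap: 0.0607
```

```bash
python3 plan.py .604 -.299 .137 90 1
python3 - <<'E'
from h import *
cv2.imwrite('pics/y1.png',cap('scene')['img'][60:240,160:440])
E
```

```text
{'clock': 5.55, 'joints': [-28.7474, 30.643, 89.9988, 0.2065, 59.651, -29.1312], 'tcp_pos': [0.6014, -0.294, 0.2047], 'tool_rot': [-179.8306, -0.2978, 90.2786], 'ft_force': [-0.0985, 0.4614, -2.7058], 'finger_gap': 0.0607}
[-0.005, 0.0026, 0.0677, 0.0557]
```

View pics/y1.png

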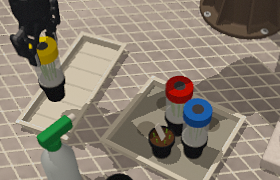

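The yellow pot hangs upright over the back of the side tray at crop (48,70). The others are undisturbed.

servo_tool(
  steps=[
    [0,-0.004,0.002,0.02,-0.03,0,0],
    [0,0,0,0.025,0,0,0],
    [0,0,0,0.013,0,0,0],
    [0,0,0,0.005,0,0,0],
    [0,0,0,0,0,0,0],
    [0,0,0,0,0,0,0],
  ],
)

```text
clock: 6.35
tcp_pos: [0.6049, -0.2951, 0.1427]
tool_rot: [179.8, -0.2, 90.5]
ft_force: [-0.4, -0.4, -2.8]
finger_gap: 0.0608
```

servo_tool(
  steps=[
    [0,-0.003,0,0.004,0,0,0],
    [0,0,0,0.003,0,0,0],
    [0,0,0,0.002,0,0,0],
    [0,0,0,0,0,0,0],
  ],
)

```text
clock: 6.85
tcp_pos: [0.6054, -0.2988, 0.1342]
tool_rot: [179.8, -0.2, 90.5]
ft_force: [0.1, -0.9, -2.7]
finger_gap: 0.0608
```

servo_tool(
  steps=[
    [0,0,0,0.0015,0,0,0],
    [0,0,0,0,0,0,0],
    [1,0,0,0,0,0,0],
    [1,0,0,0,0,0,0],
    [1,0,0,0,0,0,0],
    [1,0,0,0,0,0,0],
    [1,0,0,-0.03,0,0,0],
    [1,0,0,-0.04,0,0,0],
    [1,0.01,-0.003,-0.02,0,0,0],
    [1,0.03,-0.008,0,0,0,0],
    [1,0.05,-0.014,0,0,0,0],
  ],
)

```text
clock: 8.22
tcp_pos: [0.5791, -0.2089, 0.2251]
tool_rot: [179.7, -0.1, 90.3]
ft_force: [0.2, 1.6, -0.1]
finger_gap: 0.0853
```

```bash
python3 plan.py .5244 -.0055 .215 90 1
```

```text
{'clock': 8.225, 'joints': [-22.8067, 24.9903, 96.7675, 0.2987, 58.0293, -23.2334], 'tcp_pos': [0.5791, -0.2089, 0.2251], 'tool_rot': [179.7045, -0.1496, 90.2693], 'ft_force': [0.2192, 1.6399, -0.1372], 'finger_gap': 0.0853}
[0.2036, -0.0537, 0.0101, 0.0539]
```

servo_tool(
  steps=[
    [1,0.05,-0.013,0,0,0,0],
    [1,0.05,-0.013,0,0,0,0],
    [1,0.045,-0.012,0.003,0.05,0,0],
    [1,0.03,-0.008,0.003,0,0,0],
    [1,0.015,-0.004,0.003,0,0,0],
    [1,0.005,0,0,0,0,0],
    [1,0,0,0,0,0,0],
    [1,0,0,0,0,0,0],
  ],
)

```text
clock: 9.22
tcp_pos: [0.5225, -0.0046, 0.2148]
tool_rot: [-179.9, -0.2, 90.4]
ft_force: [-0.7, 0.0, 0.0]
finger_gap: 0.0854
```

servo_tool(
  steps=[
    [1,0,0.001,0.02,0,0,0.06],
    [1,0,0,0.027,0,0,0],
    [1,0,0,0.018,0,0,0],
    [1,0,0,0.008,0,0,0],
    [1,0,0,0,0,0,0],
    [1,0,0,0,0,0,0],
  ],
)

```text
clock: 9.98
tcp_pos: [0.5262, -0.0086, 0.141]
tool_rot: [179.9, -0.2, 89.8]
ft_force: [-0.7, -0.6, 0.2]
finger_gap: 0.0852
```

servo_tool(
  steps=[
    [1,0.003,-0.0015,0.004,0,0,0],
    [1,0,0,0,0,0,0],
    [1,0,0,0,0,0,0],
  ],
)

```text
clock: 10.35
tcp_pos: [0.5254, -0.0053, 0.138]
tool_rot: [179.8, -0.2, 89.8]
ft_force: [-0.4, -0.0, -0.1]
finger_gap: 0.0859
```

servo_tool(
  steps=[
    [0,0,0,0.001,0,0,0],
    [0,0,0,0,0,0,0],
    [0,0,0,0,0,0,0],
    [0,0,0,0,0,0,0],
    [0,0,0,0,0,0,0],
  ],
)

```text
clock: 10.98
tcp_pos: [0.5255, -0.0053, 0.1374]
tool_rot: [179.8, -0.2, 89.8]
ft_force: [0.6, 0.7, 1.3]
finger_gap: 0.0609
```

servo_tool(
  steps=[
    [0,0,0,-0.02,0,0,0],
    [0,0,0,-0.03,0,0,0],
    [0,-0.01,0,-0.02,0,0,0],
    [0,-0.025,-0.002,0,0,0,0],
    [0,-0.045,-0.003,0,0,0,0],
    [0,-0.055,-0.004,0,0,0,0],
    [0,-0.055,-0.004,0,0,0,0],
    [0,-0.045,-0.003,0,0,0,0],
    [0,-0.03,-0.002,0,0,0,0],
    [0,-0.015,-0.001,0,0,0,0],
    [0,-0.007,0,0,0,0,0],
    [0,0,0,0,0,0,0],
  ],
)

```text
clock: 12.48
tcp_pos: [0.5034, -0.2997, 0.2063]
tool_rot: [179.9, -0.2, 89.9]
ft_force: [-0.1, 0.8, -3.1]
finger_gap: 0.0609
```

servo_tool(
  steps=[
    [0,-0.002,0,0.02,0,0,0],
    [0,0,0,0.025,0,0,0],
    [0,0,0,0.013,0,0,0],
    [0,0,0,0.006,0,0,0],
    [0,0,0,0.003,0,0,0],
    [0,0,0,0,0,0,0],
  ],
)

```text
clock: 13.22
tcp_pos: [0.5053, -0.2975, 0.1391]
tool_rot: [179.8, -0.2, 90.2]
ft_force: [-0.6, 0.2, -2.3]
finger_gap: 0.0612
```

servo_tool(
  steps=[
    [0,-0.004,0,0.002,0,0,0],
    [0,0,0,0.002,0,0,0],
    [0,0,0,0.001,0,0,0],
    [0,0,0,0,0,0,0],
  ],
)

```text
clock: 13.72
tcp_pos: [0.5058, -0.3024, 0.1349]
tool_rot: [179.8, -0.2, 90.1]
ft_force: [0.9, 0.8, -3.0]
finger_gap: 0.0609
```

servo_tool(
  steps=[
    [0,0,0,0.0015,0,0,0],
    [0,0,0,0,0,0,0],
    [1,0,0,0,0,0,0],
    [1,0,0,0,0,0,0],
    [1,0,0,0,0,0,0],
    [1,0,0,0,0,0,0],
    [1,0,0,-0.03,0,0,0],
    [1,0,0,-0.04,0,0,0],
    [1,0.01,0.002,-0.02,0,0,0],
    [1,0.03,0.005,0,0,0,0],
    [1,0.05,0.009,0,0,0,0],
    [1,0.05,0.009,0,0,0,0],
  ],
)

```text
clock: 15.22
tcp_pos: [0.5311, -0.1626, 0.2278]
tool_rot: [179.6, -0.1, 89.9]
ft_force: [-0.9, -0.4, 0.1]
finger_gap: 0.0853
```

```bash
python3 plan.py .5688 .0555 .215 90 1
```

```text
{'clock': 15.225, 'joints': [-20.2775, 20.0139, 104.5131, 0.2328, 55.1407, -20.2628], 'tcp_pos': [0.5311, -0.1626, 0.2278], 'tool_rot': [179.6221, -0.0649, 89.8531], 'ft_force': [-0.891, -0.4099, 0.0917], 'finger_gap': 0.0853}
[0.2182, 0.0371, 0.0128, -0.0294]
```

servo_tool(
  steps=[
    [1,0.055,0.009,0,0,0,0],
    [1,0.055,0.009,0,0,0,0],
    [1,0.045,0.008,0.004,0.05,0,0],
    [1,0.03,0.005,0.004,0,0,0],
    [1,0.015,0.003,0.004,0,0,0],
    [1,0.007,0.001,0,0,0,0],
    [1,0,0,0,0,0,0],
    [1,0,0,0,0,0,0],
  ],
)

```text
clock: 16.23
tcp_pos: [0.5675, 0.0522, 0.2164]
tool_rot: [179.8, -0.0, 90.0]
ft_force: [0.1, -0.5, -0.7]
finger_gap: 0.0854
```

servo_tool(
  steps=[
    [1,0.003,0,0.02,0,0,0],
    [1,0,0,0.027,0,0,0],
    [1,0,0,0.018,0,0,0],
    [1,0.001,0,0.009,0,0,0],
    [1,0,0,0.003,0,0,0],
    [1,0,0,0,0,0,0],
  ],
)

```text
clock: 16.98
tcp_pos: [0.5692, 0.0518, 0.1393]
tool_rot: [179.6, -0.0, 89.7]
ft_force: [-0.9, -0.4, -0.2]
finger_gap: 0.0852
```

servo_tool(
  steps=[
    [1,0.0037,0,0.002,0.05,0,0],
    [1,0,0,0,0,0,0],
    [1,0,0,0,0,0,0],
  ],
)

```text
clock: 17.35
tcp_pos: [0.57, 0.0559, 0.1385]
tool_rot: [179.8, -0.0, 89.7]
ft_force: [0.7, -0.0, -0.5]
finger_gap: 0.0852
```

servo_tool(
  steps=[
    [0,0,0,0.001,0,0,0],
    [0,0,0,0,0,0,0],
    [0,0,0,0,0,0,0],
    [0,0,0,0,0,0,0],
    [0,0,0,0,0,0,0],
  ],
)

```text
clock: 17.98
tcp_pos: [0.57, 0.0559, 0.1379]
tool_rot: [179.7, -0.0, 89.7]
ft_force: [-0.5, 0.4, 1.3]
finger_gap: 0.0605
```

servo_tool(
  steps=[
    [0,0,0,-0.02,0,0,0],
    [0,0,0,-0.035,0,0,0],
    [0,0,-0.01,-0.035,0,0,0],
    [0,-0.01,-0.025,-0.02,0,0,0],
    [0,-0.03,-0.03,-0.01,0,0,0],
    [0,-0.045,-0.03,0,0,0,0],
    [0,-0.055,-0.025,0,0,0,0],
    [0,-0.055,-0.02,0,0,0,0],
    [0,-0.055,-0.01,0,0,0,0],
    [0,-0.045,-0.005,0.01,0,0,0],
    [0,-0.03,0,0.01,0,0,0],
    [0,-0.015,0,0.01,0,0,0],
  ],
)

```text
clock: 19.48
tcp_pos: [0.4071, -0.2924, 0.2292]
tool_rot: [179.8, 0.1, 89.8]
ft_force: [-0.6, -0.2, -3.2]
finger_gap: 0.0609
```

```bash
python3 plan.py .404 -.310 .14 90 1
```

```text
{'clock': 19.475, 'joints': [-39.2266, 15.6553, 110.9633, 0.1223, 53.1394, -39.1306], 'tcp_pos': [0.4071, -0.2924, 0.2292], 'tool_rot': [179.7503, 0.0765, 89.8307], 'ft_force': [-0.574, -0.1774, -3.2066], 'finger_gap': 0.0609}
[-0.0176, -0.0031, 0.0892, -0.0339]
```

servo_tool(
  steps=[
    [0,-0.01,-0.003,0.01,0,0,0],
    [0,-0.003,0,0.02,0,0,0],
    [0,-0.001,0,0.025,0,0,0],
    [0,0,0,0.018,0,0,0],
    [0,0,0,0.008,0,0,0],
    [0,0,0,0.003,0,0,0],
    [0,0,0,0,0,0,0],
    [0,0,0,0,0,0,0],
  ],
)

```text
clock: 20.48
tcp_pos: [0.4042, -0.3036, 0.1413]
tool_rot: [179.8, -0.0, 90.0]
ft_force: [0.5, -0.6, -2.2]
finger_gap: 0.0611
```

servo_tool(
  steps=[
    [0,-0.0055,0,0.003,0,0,0],
    [0,0,0,0.002,0,0,0],
    [0,0,0,0.001,0,0,0],
    [0,0,0,0,0,0,0],
  ],
)

```text
clock: 20.98
tcp_pos: [0.4046, -0.3101, 0.1358]
tool_rot: [179.8, 0.0, 90.0]
ft_force: [-0.5, 0.1, -3.2]
finger_gap: 0.0611
```

servo_tool(
  steps=[
    [0,0,0,0.0015,0,0,0],
    [0,0,0,0,0,0,0],
    [1,0,0,0,0,0,0],
    [1,0,0,0,0,0,0],
    [1,0,0,0,0,0,0],
    [1,0,0,0,0,0,0],
    [1,0,0,-0.03,0,0,0],
    [1,0,0,-0.04,0,0,0],
    [1,0.01,0.005,-0.02,0,0,0],
    [1,0.03,0.018,0,0,0,0],
    [1,0.045,0.03,0,0,0,0],
    [1,0.045,0.03,0,0,0,0],
  ],
)

```text
clock: 22.48
tcp_pos: [0.4887, -0.18, 0.2286]
tool_rot: [179.6, 0.1, 89.7]
ft_force: [1.0, -1.2, -0.0]
finger_gap: 0.0853
```

```bash
cat > m3.py <<'E'
from h import *
import m2
E
python3 plan.py .599 -.0131 .15 90 1
python3 - <<'E'
from h import *
s=cap('scene');cv2.imwrite('pics/s2.png',s['img'][70:260,160:520])
E
```

```text
{'clock': 22.475, 'joints': [-23.5745, 17.1934, 108.765, 0.0389, 53.6612, -23.2633], 'tcp_pos': [0.4887, -0.18, 0.2286], 'tool_rot': [179.6381, 0.1214, 89.6655], 'ft_force': [0.975, -1.2281, -0.0323], 'finger_gap': 0.0853}
[0.1675, 0.1093, 0.0786, -0.0669]
```

View pics/s2.png

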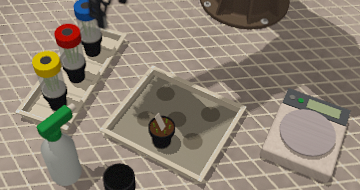

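All three caged pots stand upright in the side tray, with yellow, red and blue at crop (47,65), (67,37) and (88,10). The sown pot at (162,128) is undisturbed and now free.

servo_tool(
  steps=[
    [1,0.045,0.03,0,0.05,0,0],
    [1,0.045,0.03,0.01,0,0,0],
    [1,0.04,0.026,0.02,0,0,0],
    [1,0.02,0.013,0.02,0,0,0],
    [1,0.01,0.005,0.015,0,0,0],
    [1,0.004,0.002,0.01,0,0,0],
    [1,0,0,0,0,0,0],
    [1,0,0,0,0,0,0],
  ],
)

```text
clock: 23.52
tcp_pos: [0.6022, -0.0068, 0.1523]
tool_rot: [179.7, 0.1, 89.8]
ft_force: [0.0, -0.6, -0.3]
finger_gap: 0.0855
```

servo_tool(
  steps=[
    [1,-0.005,-0.003,0.02,0.05,0,0],
    [1,-0.001,0,0.03,0,0,0],
    [1,0,0,0.025,0,0,0],
    [1,0,0,0.015,0,0,0],
    [1,0,0,0.007,0,0,0],
    [1,0,0,0.003,0,0,0],
    [1,0,0,0,0,0,0],
    [1,0,0,0,0,0,0],
  ],
)

```text
clock: 24.52
tcp_pos: [0.6026, -0.0172, 0.0558]
tool_rot: [179.4, 0.1, 89.6]
ft_force: [-0.6, 0.9, -0.1]
finger_gap: 0.0857
```

servo_tool(
  steps=[
    [1,0.003,-0.0025,0.006,0.06,0,0],
    [1,0.001,-0.001,0.006,0.03,0,0],
    [1,0,0,0,0,0,0],
    [1,0,0,0,0,0,0],
  ],
)

```text
clock: 25.02
tcp_pos: [0.5993, -0.0127, 0.0435]
tool_rot: [179.9, 0.1, 89.6]
ft_force: [-0.0, 0.0, 0.6]
finger_gap: 0.0856
```

servo_tool(
  steps=[
    [0,0,0,0.0005,0,0,0],
    [0,0,0,0,0,0,0],
    [0,0,0,0,0,0,0],
    [0,0,0,0,0,0,0],
    [0,0,0,0,0,0,0],
  ],
)

```text
clock: 25.65
tcp_pos: [0.5993, -0.0128, 0.0434]
tool_rot: [179.9, 0.1, 89.6]
ft_force: [0.1, 0.5, 0.3]
finger_gap: 0.0605
```

servo_tool(
  steps=[
    [0,0,0,-0.02,0,0,0],
    [0,0,0,-0.035,0,0,0],
    [0,0,0,-0.035,0,0,0],
    [0,0.01,-0.003,-0.02,0,0,0],
    [0,0.025,-0.01,-0.01,0,0,0],
    [0,0.04,-0.017,0,0,0,0],
    [0,0.04,-0.017,0,0,0,0],
    [0,0.04,-0.017,0,0,0,0],
  ],
)

```text
clock: 26.65
tcp_pos: [0.5356, 0.1444, 0.1659]
tool_rot: [179.9, 0.1, 89.3]
ft_force: [1.0, 0.5, -2.1]
finger_gap: 0.0606
```

```bash
cat > pan.py <<'E'
from h import *
import sys
s=cv2.imread('pics/scene0.png');t=cv2.imread('pics/top0.png')
cs,ct=cap('scene'),cap('top')
def fit(img,seed,n):
    lab=cv2.cvtColor(cv2.GaussianBlur(img,(3,3),0),cv2.COLOR_BGR2LAB).astype(int)
    ref=np.median(lab[seed[1]-6:seed[1]+7,seed[0]-6:seed[0]+7].reshape(-1,3),axis=0)
    d=lab-ref;m=((np.abs(d[...,1:]).max(-1)<=4)&(np.abs(d[...,0])<22)).astype(np.uint8)*255
    m=cv2.morphologyEx(m,cv2.MORPH_OPEN,np.ones((5,5)))
    c=[c for c in cv2.findContours(m,0,1)[0] if cv2.pointPolygonTest(c,seed,False)>=0][0]
    e=cv2.fitEllipse(cv2.convexHull(c));print(np.round(e[0],1),np.round(e[1],1));o=img.copy();cv2.ellipse(o,e,(0,255,0),1)
    return e[0],o
a,oa=fit(s,(468,205),0);b,ob=fit(t,(178,286),0)
R=lambda i:cv2.resize(i,None,fx=3,fy=3)
cv2.imwrite('pics/pan.png',np.hstack([R(oa[150:260,415:515]),R(ob[240:350,130:230])]))
p,e=meet(cs,a,ct,b);print(p.round(4),round(e,4),onz(ct,*b,.062).round(4),onz(cs,*a,.062).round(4))
E
python3 pan.py; python3 plan.py .468 .2975 .17 90 1
```

```text
[467.4 201.9] [43.1 58.8]
[177.9 285.2] [62.9 65. ]
[0.4662 0.2989 0.0549] 0.0011 [0.4667 0.2972 0.062 ] [0.4721 0.2977 0.062 ]
{'clock': 26.75, 'joints': [12.2733, 24.3544, 108.0294, -0.1706, 47.5668, 12.9282], 'tcp_pos': [0.5342, 0.1464, 0.1658], 'tool_rot': [179.9238, 0.1118, 89.4601], 'ft_force': [-0.2039, -1.0683, -2.1552], 'finger_gap': 0.0607}
[0.1505, -0.0677, -0.0042, -0.108]
```

View pics/pan.png

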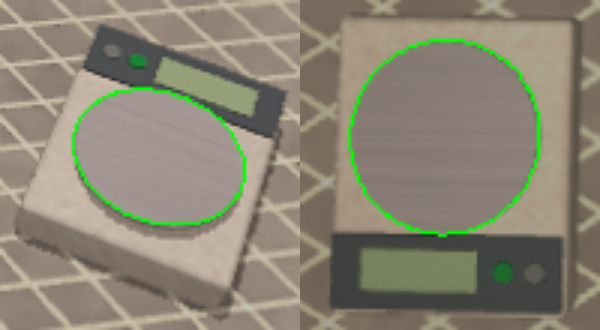

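The fits outline the pan in both views, at scene (467.4,201.9) and top (177.9,285.2). That puts the centre at about (0.468, 0.298), with its height near 0.06.

servo_tool(
  steps=[
    [0,0.03,-0.014,-0.002,0,0,0],
    [0,0.045,-0.02,0,0,0,0],
    [0,0.04,-0.018,0,0,0,0],
    [0,0.02,-0.009,0,0,0,0],
    [0,0.01,-0.004,0,0,0,0],
    [0,0.003,-0.001,0,0,0,0],
    [0,0,0,0,0,0,0],
    [0,0,0,0,0,0,0],
  ],
)

```text
clock: 27.75
tcp_pos: [0.4697, 0.2967, 0.167]
tool_rot: [179.9, 0.2, 89.4]
ft_force: [-0.5, 0.3, -3.1]
finger_gap: 0.0607
```

servo_tool(
  steps=[
    [0,0.003,-0.002,0.02,0,0,0],
    [0,0,0,0.02,0,0,0],
    [0,0,0,0.012,0,0,0],
    [0,0,0,0.006,0,0,0],
    [0,0,0,0.003,0,0,0],
    [0,0,0,0,0,0,0],
  ],
)

```text
clock: 28.5
tcp_pos: [0.4702, 0.2976, 0.1053]
tool_rot: [179.7, 0.1, 89.2]
ft_force: [0.2, -0.7, -2.0]
finger_gap: 0.0607
```

servo_tool(
  steps=[
    [0,0,-0.0015,0.003,0,0,0],
    [0,0,0,0.002,0,0,0],
    [0,0,0,0.001,0,0,0],
    [0,0,0,0,0,0,0],
  ],
)

```text
clock: 29.0
tcp_pos: [0.4691, 0.298, 0.0998]
tool_rot: [179.7, 0.1, 89.2]
ft_force: [0.8, -0.7, -2.5]
finger_gap: 0.0603
```

servo_tool(
  steps=[
    [0,0,0,0.0015,0,0,0],
    [0,0,0,0.0005,0,0,0],
    [0,0,0,0,0,0,0],
  ],
)

```text
clock: 29.38
tcp_pos: [0.4692, 0.298, 0.0978]
tool_rot: [179.7, 0.1, 89.2]
ft_force: [0.3, -0.0, -2.6]
finger_gap: 0.0603
```

Still carrying its weight, so I'll go 1 mm lower, release and rise.

servo_tool(
  steps=[
    [0,0,0,0.0012,0,0,0],
    [0,0,0,0,0,0,0],
    [1,0,0,0,0,0,0],
    [1,0,0,0,0,0,0],
    [1,0,0,0,0,0,0],
    [1,0,0,0,0,0,0],
    [1,0,0,-0.03,0,0,0],
    [1,0,0,-0.045,0,0,0],
    [1,0,0,-0.045,0,0,0],
    [1,-0.02,0,-0.02,0,0,0],
    [1,-0.04,-0.005,0,0,0,0],
    [1,-0.055,-0.007,0,0,0,0],
  ],
)

```text
clock: 30.88
tcp_pos: [0.4556, 0.1836, 0.2419]
tool_rot: [179.5, 0.0, 89.5]
ft_force: [0.6, -1.0, 0.3]
finger_gap: 0.0851
```

```bash
python3 plan.py .4048 -.310 .215 90 1;  python3 - <<'E'
from h import *
s=cap('scene');t=cap('top');R=lambda i:cv2.resize(i,None,fx=2.5,fy=2.5)
cv2.imwrite('pics/s3.png',np.vstack([np.hstack([R(s['img'][150:250,260:410]),R(s['img'][150:250,410:520])]),np.hstack([R(t['img'][220:320,250:400]),R(t['img'][235:335,120:230])])]))
np.savez('cur.npz',s=s['img'],t=t['img'])
E
```

```text
{'clock': 30.875, 'joints': [18.5395, 13.8775, 111.4091, -0.1998, 54.2766, 19.2054], 'tcp_pos': [0.4556, 0.1836, 0.2419], 'tool_rot': [179.534, 0.0104, 89.4502], 'ft_force': [0.6265, -1.0438, 0.2844], 'finger_gap': 0.0851}
[-0.4941, -0.046, 0.0269, -0.11]
```

View pics/s3.png

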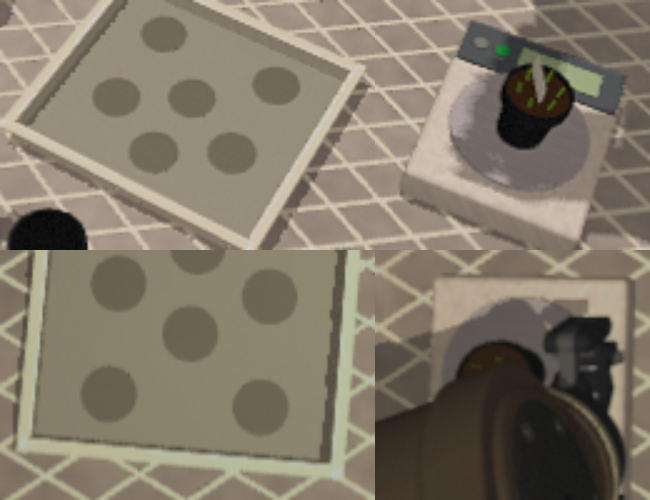

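The sown pot stands upright near the pan's middle, at scene crop (533,105). The tray is empty and shows round marks on the mat. I'll compare those with the start positions.

Run:
```python
from h import *
z=np.load('cur.npz');cs,ct=cap('scene'),cap('top')
for n,c,box in(('s',cs,(260,145,410,250)),('t',ct,(260,190,395,305))):
    x0,y0,x1,y1=box;g=cv2.cvtColor(z[n],cv2.COLOR_BGR2GRAY)[y0:y1,x0:x1]
    m=((g>75)&(g<122)).astype(np.uint8)*255 if 0 else cv2.inRange(g,60,int(np.median(g))-12)
    m=cv2.morphologyEx(m,cv2.MORPH_OPEN,np.ones((5,5)))
    for k in cv2.findContours(m,0,1)[0]:
        if 100<cv2.contourArea(k)<700:
            e=cv2.fitEllipse(k);p=onz(c,e[0][0]+x0,e[0][1]+y0,.008);print(n,np.round(e[1],1),p.round(4))
```

```text
s [16.2 19.4] [0.5708 0.0552 0.008 ]
s [15.9 19. ] [ 0.601  -0.0136  0.008 ]
s [14.7 18.7] [ 0.5269 -0.0056  0.008 ]
s [15.3 18.5] [ 0.5569 -0.0743  0.008 ]
s [14.7 18.7] [0.4772 0.0651 0.008 ]
s [13.8 17.2] [ 0.4634 -0.064   0.008 ]
t [21.5 21.8] [ 0.4604 -0.0629  0.008 ]
t [22.  22.3] [0.4741 0.0665 0.008 ]
t [21.5 21.7] [ 0.5239 -0.0042  0.008 ]
t [21.4 21.6] [ 0.5542 -0.073   0.008 ]
t [21.5 22.3] [0.5682 0.0566 0.008 ]
t [21.3 21.7] [ 0.5985 -0.0121  0.008 ]
```

servo_tool(
  steps=[
    [1,-0.055,-0.006,0.003,0.06,0,0],
    [1,-0.055,-0.006,0.003,0.03,0,0],
    [1,-0.055,-0.006,0.003,0,0,0],
    [1,-0.055,-0.005,0.003,0,0,0],
    [1,-0.055,-0.005,0.003,0,0,0],
    [1,-0.055,-0.005,0.003,0,0,0],
    [1,-0.05,-0.005,0.003,0,0,0],
    [1,-0.05,-0.003,0.002,0,0,0],
    [1,-0.035,-0.002,0.001,0,0,0],
    [1,-0.018,-0.001,0,0,0,0],
    [1,-0.006,0,0,0,0,0],
    [1,0,0,0,0,0,0],
  ],
)

```text
clock: 32.58
tcp_pos: [0.4162, -0.3124, 0.2162]
tool_rot: [179.7, -0.1, 90.0]
ft_force: [0.9, 0.0, 0.4]
finger_gap: 0.0851
```

The mat spots match the starting cap positions to under 1 mm in each view. I'll pick up blue first, from (0.4046, -0.310).

servo_tool(
  steps=[
    [1,0.002,-0.01,0.015,0.03,0,0],
    [1,0,0,0.025,0,0,0],
    [1,0,0,0.022,0,0,0],
    [1,0,0,0.01,0,0,0],
    [1,0,0,0.005,0,0,0],
    [1,0,0,0,0,0,0],
    [1,0,0,0,0,0,0],
  ],
)

```text
clock: 33.45
tcp_pos: [0.4088, -0.3046, 0.1394]
tool_rot: [179.7, -0.0, 90.3]
ft_force: [-0.7, -0.2, 0.4]
finger_gap: 0.0852
```

servo_tool(
  steps=[
    [1,-0.005,-0.004,0.004,0.03,0,0],
    [1,0,0,0,0,0,0],
    [1,0,0,0,0,0,0],
  ],
)

```text
clock: 33.83
tcp_pos: [0.4049, -0.3106, 0.136]
tool_rot: [179.8, 0.0, 90.3]
ft_force: [-0.3, 0.1, 0.1]
finger_gap: 0.0853
```

servo_tool(
  steps=[
    [0,0,0,0.0005,0,0,0],
    [0,0,0,0,0,0,0],
    [0,0,0,0,0,0,0],
    [0,0,0,0,0,0,0],
    [0,0,0,0,0,0,0],
  ],
)

```text
clock: 34.45
tcp_pos: [0.4049, -0.3107, 0.1358]
tool_rot: [179.8, 0.0, 90.3]
ft_force: [-0.9, 0.9, 1.7]
finger_gap: 0.0611
```

servo_tool(
  steps=[
    [0,0,0,-0.02,0,0,0],
    [0,0,0,-0.03,0,0,0],
    [0,0.01,0,-0.02,0,0,0],
    [0,0.025,0.005,0,0,0,0],
    [0,0.045,0.015,0,0,0,0],
    [0,0.05,0.025,0,0,0,0],
    [0,0.05,0.025,0,0,0,0],
    [0,0.05,0.025,0,0,0,0],
    [0,0.05,0.025,0,0,0,0],
    [0,0.04,0.02,0,0,0,0],
    [0,0.02,0.012,0,0,0,0],
    [0,0.008,0.005,0,0,0,0],
  ],
)

```text
clock: 35.95
tcp_pos: [0.5637, 0.0493, 0.2065]
tool_rot: [179.9, -0.0, 90.2]
ft_force: [0.5, -0.4, -2.6]
finger_gap: 0.061
```

servo_tool(
  steps=[
    [0,0.003,0.001,0,0,0,0],
    [0,0,0,0,0,0,0],
  ],
)

```text
clock: 36.2
tcp_pos: [0.5641, 0.0519, 0.206]
tool_rot: [179.9, -0.0, 90.2]
ft_force: [-0.3, -0.5, -2.8]
finger_gap: 0.0606
```

servo_tool(
  steps=[
    [0,0.004,0.005,0.02,0,0,0.04],
    [0,0,0,0.022,0,0,0],
    [0,0,0,0.012,0,0,0],
    [0,0,0,0.005,0,0,0],
    [0,0,0,0.002,0,0,0],
    [0,0,0,0,0,0,0],
  ],
)

```text
clock: 36.95
tcp_pos: [0.5689, 0.052, 0.145]
tool_rot: [179.8, 0.0, 89.7]
ft_force: [0.2, 0.3, -3.2]
finger_gap: 0.0609
```

servo_tool(
  steps=[
    [0,0.0037,0.0005,0.002,0,0,0],
    [0,0,0,0.002,0,0,0],
    [0,0,0,0.001,0,0,0],
    [0,0,0,0,0,0,0],
  ],
)

```text
clock: 37.45
tcp_pos: [0.5701, 0.0562, 0.1408]
tool_rot: [179.7, -0.0, 89.7]
ft_force: [0.5, -0.4, -3.2]
finger_gap: 0.0606
```

servo_tool(
  steps=[
    [0,-0.0006,-0.0003,0.001,0,0,0],
    [0,0,0,0.0008,0,0,0],
    [0,0,0,0,0,0,0],
  ],
)

```text
clock: 37.83
tcp_pos: [0.5698, 0.0555, 0.1389]
tool_rot: [179.7, -0.0, 89.7]
ft_force: [0.1, -0.1, -2.8]
finger_gap: 0.0607
```

servo_tool(
  steps=[
    [0,0,0,0.001,0,0,0],
    [0,0,0,0,0,0,0],
    [1,0,0,0,0,0,0],
    [1,0,0,0,0,0,0],
    [1,0,0,0,0,0,0],
    [1,0,0,0,0,0,0],
    [1,0,0,-0.03,0,0,0],
    [1,0,0,-0.04,0,0,0],
    [1,-0.01,-0.002,-0.02,0,0,0],
    [1,-0.03,-0.005,0,0,0,0],
    [1,-0.05,-0.009,0,0,0,0],
    [1,-0.05,-0.009,0,0.05,0,0],
  ],
)

```text
clock: 39.33
tcp_pos: [0.5445, -0.0849, 0.2319]
tool_rot: [179.8, -0.0, 90.0]
ft_force: [1.0, -0.6, 0.0]
finger_gap: 0.0855
```

servo_tool(
  steps=[
    [1,-0.055,-0.009,0,0,0,0],
    [1,-0.055,-0.009,0,0,0,0],
    [1,-0.045,-0.008,0.004,0,0,0],
    [1,-0.03,-0.005,0.004,0,0,0],
    [1,-0.015,-0.003,0.004,0,0,0],
    [1,-0.007,-0.001,0,0,0,0],
    [1,0,0,0,0,0,0],
    [1,0,0,0,0,0,0],
  ],
)

```text
clock: 40.33
tcp_pos: [0.5078, -0.2996, 0.2198]
tool_rot: [179.8, -0.0, 89.9]
ft_force: [0.1, 0.2, 0.2]
finger_gap: 0.0855
```

```bash
python3 m.py
```

```text
red [226.5 101.6] [490.6 262.6]
  meet [ 0.5061 -0.3034  0.1638] gap 0.0021 top@.168 [ 0.5059 -0.3009  0.168 ] scene@.168 [ 0.5099 -0.3015  0.168 ]
yellow [205.  129.8] [485.8 208.1]
  meet [ 0.6053 -0.2994  0.1635] gap 0.0023 top@.168 [ 0.6046 -0.2967  0.168 ] scene@.168 [ 0.6088 -0.2974  0.168 ]
blue [357.5 168.7] [292.2 232.1]
  meet [0.569  0.0552 0.1663] gap 0.0017 top@.168 [0.5687 0.0559 0.168 ] scene@.168 [0.5707 0.0548 0.168 ]
```

Blue is back within about 0.5 mm (pixels match the start to 0.3). Next is red.

servo_tool(
  steps=[
    [1,0,-0.002,0.02,0,0,0],
    [1,0,0,0.027,0,0,0],
    [1,0,0,0.02,0,0,0],
    [1,0,0,0.01,0,0,0],
    [1,0,0,0.005,0,0,0],
    [1,0,0,0,0,0,0],
    [1,0,0,0,0,0,0],
  ],
)

```text
clock: 41.3
tcp_pos: [0.5087, -0.2977, 0.1382]
tool_rot: [179.6, 0.1, 90.2]
ft_force: [-0.0, -0.3, 0.4]
finger_gap: 0.0853
```

servo_tool(
  steps=[
    [1,-0.0045,-0.0028,0.003,0.05,0,0],
    [1,0,0,0,0,0,0],
    [1,0,0,0,0,0,0],
  ],
)

```text
clock: 41.68
tcp_pos: [0.5061, -0.303, 0.136]
tool_rot: [179.8, 0.2, 90.1]
ft_force: [-1.0, -0.2, -0.8]
finger_gap: 0.085
```

servo_tool(
  steps=[
    [0,0,0,0.0005,0,0,0],
    [0,0,0,0,0,0,0],
    [0,0,0,0,0,0,0],
    [0,0,0,0,0,0,0],
    [0,0,0,0,0,0,0],
  ],
)

```text
clock: 42.3
tcp_pos: [0.5062, -0.3031, 0.1358]
tool_rot: [179.7, 0.2, 90.1]
ft_force: [-0.4, 0.3, 1.2]
finger_gap: 0.0608
```

servo_tool(
  steps=[
    [0,0,0,-0.02,0,0,0],
    [0,0,0,-0.03,0,0,0],
    [0,0.01,0,-0.02,0,0,0],
    [0,0.025,0.001,0,0,0,0],
    [0,0.045,0.002,0,0,0,0],
    [0,0.05,0.003,0,0,0,0],
    [0,0.05,0.003,0,0,0,0],
    [0,0.04,0.003,0,0,0,0],
    [0,0.03,0.002,0,0,0,0],
    [0,0.015,0.001,0,0,0,0],
    [0,0.007,0,0,0,0,0],
    [0,0,0,0,0,0,0],
  ],
)

```text
clock: 43.8
tcp_pos: [0.5195, -0.0234, 0.2051]
tool_rot: [179.9, 0.1, 90.0]
ft_force: [-0.1, 0.1, -3.0]
finger_gap: 0.0609
```

servo_tool(
  steps=[
    [0,0.007,0.003,0,0,0,0],
    [0,0.005,0.002,0.015,0,0,0],
    [0,0.002,0,0.02,0,0,0],
    [0,0,0,0.015,0,0,0],
    [0,0,0,0.008,0,0,0],
    [0,0,0,0.003,0,0,0],
    [0,0,0,0,0,0,0],
  ],
)

```text
clock: 44.68
tcp_pos: [0.5253, -0.0109, 0.1396]
tool_rot: [179.9, 0.1, 89.9]
ft_force: [0.2, -0.2, -2.2]
finger_gap: 0.0606
```

servo_tool(
  steps=[
    [0,0.005,0,-0.0015,0,0,0],
    [0,0,0,0,0,0,0],
    [0,0,0,0,0,0,0],
  ],
)

```text
clock: 45.05
tcp_pos: [0.526, -0.0055, 0.1424]
tool_rot: [179.8, 0.1, 89.9]
ft_force: [-0.5, 0.1, -1.8]
finger_gap: 0.0603
```

servo_tool(
  steps=[
    [0,-0.0004,-0.0006,0.002,0,0,0],
    [0,0,0,0.001,0,0,0],
    [0,0,0,0,0,0,0],
  ],
)

```text
clock: 45.42
tcp_pos: [0.5255, -0.006, 0.1393]
tool_rot: [179.8, 0.1, 89.9]
ft_force: [0.5, 0.3, -2.6]
finger_gap: 0.0607
```

servo_tool(
  steps=[
    [0,0,0,0.001,0,0,0],
    [0,0,0,0,0,0,0],
    [1,0,0,0,0,0,0],
    [1,0,0,0,0,0,0],
    [1,0,0,0,0,0,0],
    [1,0,0,0,0,0,0],
    [1,0,0,-0.03,0,0,0],
    [1,0,0,-0.04,0,0,0],
    [1,-0.01,0.003,-0.02,0,0,0],
    [1,-0.03,0.008,0,0,0,0],
    [1,-0.05,0.014,0,0,0,0],
    [1,-0.05,0.014,0,0,0,0],
  ],
)

```text
clock: 46.92
tcp_pos: [0.5649, -0.1465, 0.2329]
tool_rot: [179.7, 0.1, 90.1]
ft_force: [0.5, 0.1, -0.2]
finger_gap: 0.0853
```

servo_tool(
  steps=[
    [1,-0.05,0.013,0,0.04,0,0],
    [1,-0.04,0.012,0.004,0,0,0],
    [1,-0.03,0.008,0.004,0,0,0],
    [1,-0.015,0.004,0.004,0,0,0],
    [1,-0.005,0.001,0,0,0,0],
    [1,0,0,0,0,0,0],
    [1,0,0,0,0,0,0],
  ],
)

```text
clock: 47.8
tcp_pos: [0.6039, -0.2922, 0.2205]
tool_rot: [179.9, 0.1, 90.0]
ft_force: [1.0, -0.5, 1.2]
finger_gap: 0.0854
```

```bash
python3 m.py
```

```text
red [338.8 145.4] [326.4 255.7]
  meet [ 0.5252 -0.0059  0.1664] gap 0.0018 top@.168 [ 0.525 -0.005  0.168] scene@.168 [ 0.5269 -0.0062  0.168 ]
yellow [205.  129.8] [485.8 208.1]
  meet [ 0.6053 -0.2994  0.1635] gap 0.0023 top@.168 [ 0.6046 -0.2967  0.168 ] scene@.168 [ 0.6088 -0.2974  0.168 ]
blue [357.5 168.7] [292.2 232.1]
  meet [0.569  0.0552 0.1663] gap 0.0017 top@.168 [0.5687 0.0559 0.168 ] scene@.168 [0.5707 0.0548 0.168 ]
```

servo_tool(
  steps=[
    [1,-0.003,0,0.02,0,0,0],
    [1,0,0,0.027,0,0,0],
    [1,0,0,0.02,0,0,0],
    [1,0,0,0.01,0,0,0],
    [1,0,0,0.004,0,0,0],
    [1,0,0,0,0,0,0],
    [1,0,0,0,0,0,0],
  ],
)

```text
clock: 48.78
tcp_pos: [0.6039, -0.2943, 0.1349]
tool_rot: [179.9, 0.1, 90.1]
ft_force: [-0.3, -0.0, -0.4]
finger_gap: 0.0854
```

servo_tool(
  steps=[
    [1,-0.0043,0.0012,0,0,0,0],
    [1,0,0,0,0,0,0],
    [0,0,0,0,0,0,0],
    [0,0,0,0,0,0,0],
    [0,0,0,0,0,0,0],
    [0,0,0,0,0,0,0],
    [0,0,0,0,0,0,0],
    [0,0,0,0,0,0,0],
  ],
)

```text
clock: 49.78
tcp_pos: [0.6059, -0.2995, 0.1366]
tool_rot: [179.8, 0.2, 90.1]
ft_force: [-0.4, -0.2, 1.2]
finger_gap: 0.0609
```

servo_tool(
  steps=[
    [0,0,0,-0.02,0,0,0],
    [0,0,0,-0.03,0,0,0],
    [0,0.01,-0.002,-0.02,0,0,0],
    [0,0.025,-0.006,0,0,0,0],
    [0,0.04,-0.009,0,0,0,0],
    [0,0.04,-0.009,0,0,0,0],
    [0,0.04,-0.009,0,0,0,0],
    [0,0.03,-0.007,0,0,0,0],
    [0,0.015,-0.003,0,0,0,0],
    [0,0.005,-0.001,0,0,0,0],
    [0,0,0,0,0,0,0],
  ],
)

```text
clock: 51.15
tcp_pos: [0.5571, -0.0856, 0.2158]
tool_rot: [179.5, 0.2, 90.1]
ft_force: [-0.4, -0.3, -3.5]
finger_gap: 0.0611
```

servo_tool(
  steps=[
    [0,0.005,-0.001,0.01,0.08,0,0],
    [0,0.002,0,0.02,0,0,0],
    [0,0,0,0.02,0,0,0],
    [0,0,0,0.012,0,0,0],
    [0,0,0,0.006,0,0,0],
    [0,0,0,0.002,0,0,0],
    [0,0,0,0,0,0,0],
  ],
)

```text
clock: 52.02
tcp_pos: [0.5571, -0.0816, 0.1416]
tool_rot: [180.0, 0.2, 89.9]
ft_force: [-0.2, 0.2, -3.3]
finger_gap: 0.0604
```

servo_tool(
  steps=[
    [0,0.007,-0.0015,-0.001,0,0,0],
    [0,0,0,0,0,0,0],
    [0,0,0,0,0,0,0],
  ],
)

```text
clock: 52.4
tcp_pos: [0.5562, -0.074, 0.1438]
tool_rot: [179.9, 0.3, 89.9]
ft_force: [-0.3, 1.0, -3.4]
finger_gap: 0.0605
```

servo_tool(
  steps=[
    [0,-0.0004,-0.0006,0.002,0,0,0],
    [0,0,0,0.0015,0,0,0],
    [0,0,0,0,0,0,0],
  ],
)

```text
clock: 52.78
tcp_pos: [0.5556, -0.0745, 0.1402]
tool_rot: [179.9, 0.3, 89.9]
ft_force: [-0.1, -0.0, -3.2]
finger_gap: 0.0606
```

Set down, release, and retreat to the front right, clear of everything.

servo_tool(
  steps=[
    [0,0,0,0.001,0,0,0],
    [0,0,0,0,0,0,0],
    [1,0,0,0,0,0,0],
    [1,0,0,0,0,0,0],
    [1,0,0,0,0,0,0],
    [1,0,0,0,0,0,0],
    [1,0,0,-0.03,0,0,0],
    [1,0,0,-0.045,0,0,0],
    [1,-0.01,0,-0.035,0,0,0],
    [1,-0.03,0,-0.01,0,0,0],
    [1,-0.05,0,0,0,0,0],
    [1,-0.05,0,0,0,0,0],
  ],
)

```text
clock: 54.28
tcp_pos: [0.556, -0.2147, 0.265]
tool_rot: [179.8, 0.3, 90.2]
ft_force: [1.1, -0.6, 0.4]
finger_gap: 0.0855
```

servo_tool(
  steps=[
    [1,-0.05,0,0,0,0,0],
    [1,-0.04,-0.01,0,0,0,0],
    [1,-0.03,-0.01,0,0,0,0],
    [1,-0.01,0,0,0,0,0],
    [1,0,0,0,0,0,0],
    [1,0,0,0,0,0,0],
  ],
)

```text
clock: 55.02
tcp_pos: [0.5354, -0.351, 0.2652]
tool_rot: [179.8, 0.3, 90.0]
ft_force: [-0.1, 0.1, -0.2]
finger_gap: 0.086
```

```bash
python3 m.py
python3 - <<'E'
from h import *
s=cap('scene');t=cap('top')
cv2.imwrite('pics/end.png',np.vstack([s['img'][60:340,60:540],t['img'][60:360,80:560]]))
def brown(img,box):
    x0,y0,x1,y1=box;h=cv2.cvtColor(img,cv2.COLOR_BGR2HSV)[y0:y1,x0:x1]
    m=cv2.inRange(h,(3,95,30),(18,255,120));m=cv2.morphologyEx(m,cv2.MORPH_OPEN,np.ones((3,3)));c=max(cv2.findContours(m,0,1)[0],key=cv2.contourArea)
    e=cv2.fitEllipse(cv2.convexHull(c));return (e[0][0]+x0,e[0][1]+y0),e[1]
a,sa=brown(s['img'],(445,165,500,215));b,sb=brown(t['img'],(150,255,210,315))
p,e=meet(s,a,t,b);print(a,sa,b,sb,'sown',p.round(4),round(e,4))
E
```

```text
red [338.8 145.4] [326.4 255.7]
  meet [ 0.5252 -0.0059  0.1664] gap 0.0018 top@.168 [ 0.525 -0.005  0.168] scene@.168 [ 0.5269 -0.0062  0.168 ]
yellow [304.8 144.6] [363.8 238.5]
  meet [ 0.5548 -0.0741  0.1672] gap 0.0019 top@.168 [ 0.5545 -0.0732  0.168 ] scene@.168 [ 0.5558 -0.0747  0.168 ]
blue [357.5 168.7] [292.2 232.1]
  meet [0.5689 0.0552 0.1662] gap 0.0017 top@.168 [0.5686 0.0559 0.168 ] scene@.168 [0.5707 0.0548 0.168 ]
(468.0689640045166, 185.78423500061035) (10.562997817993164, 14.557884216308594) (167.85364723205566, 287.25941467285156) (28.37152862548828, 29.619667053222656) sown [0.4713 0.2904 0.1204] 0.0158
```

View pics/end.png

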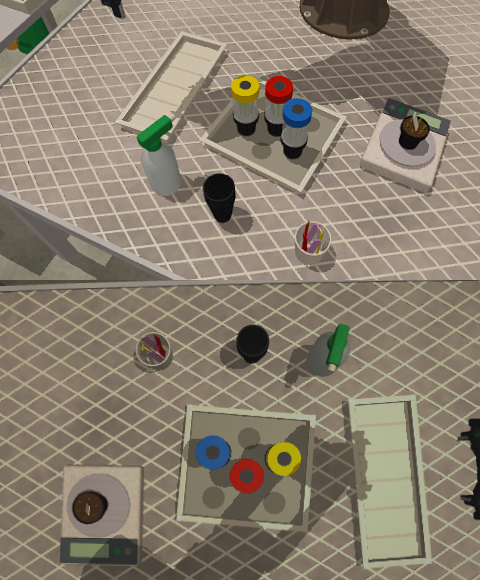

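The end view shows the three caged pots upright on their spots, the sown pot on the pan at top (168,287), and the bystanders unmoved. The scene soil fit was only partial (11×15 px), so I'll check the centring with the top view and the scene rim by hand.

Run:
```python
from h import *
s=cap('scene');t=cap('top')
print(onz(t,167.85,287.26,.116).round(4),onz(s,474,190,.116).round(4))
cv2.imwrite('pics/fin.png',np.hstack([cv2.resize(s['img'][150:250,420:520],None,fx=4,fy=4),cv2.resize(t['img'][240:340,130:230],None,fx=4,fy=4)]))
```

```text
[0.4683 0.2998 0.116 ] [0.478  0.2982 0.116 ]
```

View pics/fin.png

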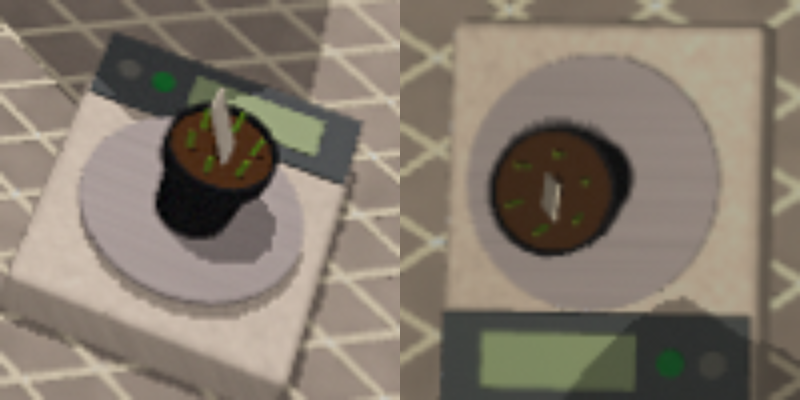

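The sown pot is upright. From the top view its centre is (0.468, 0.300), against the pan centre (0.468, 0.298). I'm handing in.

```bash
python3 -c "
from plant import bot
print(bot.close_job())"
```

```text
the job is handed in; nothing more can be done
None
```

The job is done and handed in at about 55 s of the 128 s allowed. I moved the yellow, red and blue pots upright into the side tray, then lifted the sown pot onto the balance pan. Then I put blue, red and yellow back on their spots.

- **Caged pots:** at the last check, the caps were within about 0.5 mm (yellow and blue) and 0.9 mm (red) of where they started, and all stood upright. These positions also match the round marks on the tray mat.
- **Sown pot:** it stands upright about 2 mm from the pan's middle by the top view.
- **Not moved:** the spray bottle, label tub and pot stack look unmoved in the last pictures (by eye only). The arm was clear of everything with the gripper open.
- **Checks that disagreed:**
    - My automatic two-view measurement of the sown pot on the pan failed: its two rays missed each other by 16 mm because the soil was only partly detected. I relied on the top view instead. A rough hand-picked point in the angled view put it about 10 mm off in x, and a better pick would put it nearer 5 mm.
    - The two cameras differ by about 2–3 mm throughout.
    - The two-view measurement put the pan top at 55 mm instead of 62 mm, so I set the pot down at the given height.

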